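Key the face-brush handle into its charging dock

TASK

Lift the blue face-brush handle out of the green cup and stand it in the grey charging dock: set its neck in the well, rest it lightly on the sprung coupling inside and turn it gently until the tongue drops into the coupling's slot. Leave it upright and fully home, collar flush on the dock, and let go; never force it down or round, keep the cup standing, and leave the comb, cologne bottle and deodorant where they are.

Things in the scene. Friction and masses are not known exactly. Their poses are not given: they have to be found in the camera images.
- handle_mid (a point): Centre of the grip of the loose blue handle (about 180 g), on its axis; z points up along it. The grip is a rounded block 36 mm along handle x by 26 mm along handle y (pinch its flat faces across y), from 35 mm below this point to 23 mm above; a round brush head 24 mm dia. tops it, up to 32 mm above. At the start the handle hangs upright in the green cup by its collar.
- handle_collar (a point): Centre of the flat underside of the handle's round blue collar (44 mm dia., 8 mm thick), 43 mm below handle_mid. Below it: a grey neck 26 mm dia., 25 mm long, chamfered at its foot, then the tongue. At the start it rests on the cup's rim, 65 mm above the counter.
- handle_tip (a point): Middle of the lower end of the handle's flat metal tongue, on the axis, 35 mm below the collar's underside and 78 mm below handle_mid; same axes. The tongue is 22 mm along handle x, 8 mm along handle y, 10 mm long; half a turn makes no difference.
- cup: Thick-walled green ceramic cup, 60 mm dia., 65 mm high, bore 36 mm dia., 500 g, loose; origin at the centre of its underside.
- dock: The grey charging dock, fixed, 110 mm along its x, 100 mm along its y, 60 mm high; origin at the centre of its underside, z up. An orange line on its flat top points from the well along the dock's -x.
- dock_mouth (a point): Centre of the well's mouth in the dock's top, 60 mm above the counter; axes as the dock. The well is round, 29 mm dia., upright, with a 3 mm chamfer at the mouth. With the tongue in the slot, the collar rests flush on the top round this mouth.
- coupling_top (a point): In the well, 26 mm below the mouth: centre of the black coupling's top face, dock axes (they do not show its turn). Its slot is 25 x 11 mm. The slot's line is not measured: seen from above it lies 20 to 80 degrees counter-clockwise (positive about z) from the orange line (dock x axis). A stiff drive (0.5 N m) keeps it from turning.
- coupling_low (a point): Where coupling_top comes when fully pressed, 4 mm lower: it yields on a spring (2.5 N to start, 6 N here), then is solid. A tongue outside the slot stops with the collar 9 mm above the dock (5 mm fully pressed). When the slot is found the coupling springs up round the tongue, the push falls to nothing and the collar can go down flush.
- comb: Black plastic wide-tooth comb lying flat, 180 x 42 x 6 mm, long along its x; origin at its underside.
- cologne: Glass cologne bottle, 35 x 60 mm, 106 mm high with its cap; origin at the centre of its underside.
- deodorant: Silver aluminium deodorant stick, 38 mm dia., 100 mm high; origin at the centre of its underside.

How it is judged:
By the outcome, as a careful person would: the job done as asked, in the order asked, and still so for the second after the job is handed in, with the robot touching nothing.
It also fails if it takes over 64 s, if anything falls off the work surface, if the arm or the gripper's body presses on something with over 40 N, if the wrist force passes 120 N, or if a joint passes its speed limit or range.

ROBOT

A 6-joint arm with a two-finger parallel gripper is mounted at the origin on the work surface. World frame = base frame: x ahead of the robot, y to its left, z up, the work surface at z = 0. Lengths are in mm, angles in rad, forces in N, time in s.
With the tool pointing down it reaches from about 350 to 975 mm from the base axis. Payload 7.1 kg.
Tool frame: the origin (TCP) lies at the very end of the fingers, on their centre line; the grasp point (between the pads) lies 19 mm behind it (ctrl.tcp_to_grasp is the distance from the TCP to the grasp point, in mm); z points along the fingers, x is the direction in which the jaws open and shut, and the axes are right-handed (so a half turn about z gives the same grasp; the last joint's range is limited). The gripper opens to 88 mm and grips with 3 to 60 N. Pads are 20 mm wide; open, the fingers measure 115 mm over their backs; the gripper's body (75 mm by 178 mm) begins 61 mm behind the grasp point.
Start: joints at [1.175, 0.423, 1.63, -0, 1.089, -0.019], TCP at [229.934, 581.15, 222.675] pointing down, gripper open.
Joint ranges: [-3, 3], [-0.9, 2.11], [0.09, 2.58], [-1.31, 4.45], [0.11, 2.69], [-2.54, 2.54]. Speed limits (rad/s): [2.39, 2.39, 3.01, 3.14, 3.14, 3.14].

INTERFACE

Orientations are given as a rotation vector (axis times angle).
In Python, from workcell import get_obs, viewer, ctrl, masks_of gives the robot as it stands. The module is installed in compiled form; this text tells all that it offers.
- The arm moves only by the shell command python3 -m inch 'ROWS'. ROWS is JSON, a list of rows, each an object of numbers: "tx", "ty", "tz": the shift along the tool's x, y, z in cm; "ax", "ay", "az": the turn, a rotation vector about the tool's x, y, z in degrees; "jaw": the opening, from 0 (shut) to 1 (fully open). In form: [{"tx": .., "ty": .., "tz": .., "ax": .., "ay": .., "az": .., "jaw": ..}, ...]. A call has 1 to 12 rows; each row shifts and turns the commanded pose from where the row before left it, along the tool's axes as they then stand; what a row does not reach is not made up. A row lasts 1/8 s, in which the tool goes at most 62.5 mm and 10.7 degrees, less where a joint would pass 70% of its speed; a pose out of reach is approached as far as the arm can. A call is refused whole if a number of a shift passes 6.25 or a number of a turn 10.7, either way. A call with a gripper value outside its range is refused whole. The fingers move at their own pace and stop on an object; the grip force is fixed at half the most. Time passes only in rows, so rows that do not move let the fingers close. It gives the time, the measured TCP pose, the force and the opening at its end, in the units of the state.
- get_obs(): the state, without advancing time (a new reading comes with each control period).
- viewer.get_image(name): name is "side" or "top" or "wrist"; returns (picture, depth): 420x560x3 uint8, red, green, blue; 420x560 float32, mm along the optical axis (not along the pixel's ray), 0 where there is no reading.
- viewer.get_calibration(name): a dict with "fx", "fy", "cx", "cy" (pixels), "rvec" (rotation vector, rad) and "tvec" (3), from world to camera coordinates, as OpenCV has them. Camera axes: x right, y down, z forward; pixel columns grow to the right and rows downward; lengths in mm; the calibration is good to about 2 mm. The wrist camera is an equidistant fisheye: a pixel r from the principal point sees the ray r / f radians off the axis. A picture is of the moment at which its call begins: read the wrist's pose just before it. get_calibration takes no time and is no camera call; for the wrist camera it gives the pose at the moment of the call.
- ctrl.close_job(): hands the job in, once; it reports no verdict.
Trained networks look in the newest picture that a camera, given by its name, has taken for a name from the list of things; names that differ only in an ending like _2 or _b are one class to them, and where a whole thing is asked for, a point or a joint stands for the part that bears it (a point fixed in the world has none). Each returns a list of dicts, best first, with "score" (0 to 1); they miss things now and then, are a little off and sometimes report something else, mostly with a low value. They report only what shows in the picture. A call takes as long as a camera call.
- masks_of(camera, thing): "pixels" (420x560 bool, what is visible of it) and "location" ([column, row] in pixels, amid what is visible of it).
The state is a dict: "t": time; "qpos": joint angles; "qvel": joint speeds; "joint_torque": joint torques, N m; "ee_pos": TCP position; "orientation": TCP orientation; "ft_force": force on the tool from outside, world axes, zero at the start; "moment": the same for the moment, N m; "width": finger opening in mm.
Only numpy, scipy, OpenCV 4.12 (cv2) and the standard library are available. Lean on these libraries where they do the work, as an engineer would, in place of code of your own. Each camera call takes 0.05 s, during which the arm holds its last target. There are 200 camera calls.

## Working session

There is one attempt and no reset: what is moved stays moved. The work goes in short steps, Python scripts to look and compute and a shell command to move; the robot and the scene stay as the last step left them, time stands still between calls to the robot, and variables do not carry over. Pictures are saved under pics/ and viewed, about 8 in all and at most 12, crops included, and the job is handed in when it is done.

```bash
mkdir -p pics; cat > h.py <<'E'
import numpy as np, cv2
from scipy.spatial.transform import Rotation as R
from workcell import get_obs, viewer, ctrl, masks_of
def pts(cam, depth, mask, cal):
    v,u=np.nonzero(mask&(depth>0)); d=depth[v,u].astype(float)
    x=(u-cal['cx'])/cal['fx']; y=(v-cal['cy'])/cal['fy']
    if cam=='wrist':
        r=np.hypot(x,y); s=np.where(r>1e-9,np.tan(r)/np.maximum(r,1e-9),1); x=x*s;y=y*s
    P=np.c_[x*d,y*d,d]
    Rm=R.from_rotvec(np.ravel(cal['rvec'])).as_matrix()
    return (P-np.ravel(cal['tvec']))@Rm
def save(n,p): cv2.imwrite('pics/'+n,cv2.cvtColor(p,cv2.COLOR_RGB2BGR))
E
python3 - <<'E'
from h import *
o=get_obs(); print({k:np.round(v,3) for k,v in o.items()})
ims=[]
for c in ['top','side']:
    cal=viewer.get_calibration(c); p,d=viewer.get_image(c); ims.append(p)
    np.savez(c,p=p,d=d)
    for t in ['handle_mid','cup','dock','comb','cologne','deodorant']:
        m=masks_of(c,t)
        if m:
            q=pts(c,d,m[0]['pixels'],cal)
            print(c,t,round(m[0]['score'],2),np.round(m[0]['location']),np.round(np.percentile(q,[2,50,98],axis=0)).tolist() if len(q) else None)
            np.save(f'{c}_{t}.npy',q)
        else: print(c,t,'none')
save('top.png',ims[0]);save('side.png',ims[1])
E
```

```text
{'t': np.float64(0.0), 'qpos': array([ 1.175,  0.424,  1.631,  0.   ,  1.089, -0.019]), 'qvel': array([ 0.002,  0.   , -0.001,  0.   ,  0.002,  0.   ]), 'joint_torque': array([ 4.0000e-03, -5.4463e+01, -2.7367e+01,  6.4000e-02,  2.3000e-02,
       -0.0000e+00]), 'ee_pos': array([229.733, 580.659, 221.905]), 'orientation': array([ 2.598e+00,  1.766e+00, -2.000e-03]), 'ft_force': array([-0.619,  0.189,  0.213]), 'moment': array([-0.016,  0.002, -0.013]), 'width': np.float64(87.706)}
top handle_mid 0.67 [172. 233.] [[503.0, 182.0, 7.0], [558.0, 235.0, 60.0], [614.0, 289.0, 65.0]]
top cup 0.88 [391. 269.] [[470.0, -244.0, 23.0], [503.0, -211.0, 64.0], [527.0, -200.0, 71.0]]
top dock 0.8 [173. 232.] [[502.0, 183.0, 6.0], [558.0, 235.0, 60.0], [614.0, 289.0, 65.0]]
top comb 0.89 [287. 262.] [[428.0, -30.0, -1.0], [508.0, 1.0, 6.0], [600.0, 22.0, 10.0]]
top cologne 0.68 [201. 143.] [[723.0, 148.0, 14.0], [743.0, 172.0, 75.0], [770.0, 208.0, 109.0]]
top deodorant 0.57 [348. 127.] [[770.0, -137.0, 5.0], [780.0, -119.0, 97.0], [803.0, -104.0, 104.0]]
side handle_mid 0.91 [282. 297.] [[479.0, -252.0, 68.0], [494.0, -242.0, 109.0], [515.0, -225.0, 139.0]]
side cup 0.8 [283. 325.] [[469.0, -262.0, 1.0], [486.0, -254.0, 49.0], [525.0, -213.0, 65.0]]
side dock 0.79 [210. 187.] [[497.0, 177.0, 0.0], [550.0, 205.0, 53.0], [616.0, 284.0, 60.0]]
side comb 0.88 [234. 252.] [[427.0, -36.0, -1.0], [510.0, -4.0, 4.0], [599.0, 17.0, 6.0]]
side cologne 0.65 [281. 165.] [[723.0, 144.0, 4.0], [740.0, 156.0, 61.0], [758.0, 197.0, 104.0]]
side deodorant 0.85 [365. 226.] [[770.0, -144.0, 2.0], [778.0, -136.0, 61.0], [800.0, -115.0, 99.0]]
```

```bash
python3 - <<'E'
from h import *
p=np.load('top.npz')['p']; s=np.load('side.npz')['p']
a=cv2.resize(p[180:290,110:250],None,fx=2.85,fy=2.85,interpolation=cv2.INTER_CUBIC)
b=cv2.resize(p[220:300,340:442],None,fx=3.92,fy=3.92,interpolation=cv2.INTER_CUBIC)
a=a[:300,:399];b=b[:300,:399]
A=np.zeros((600,800,3),np.uint8); A[:a.shape[0],:a.shape[1]]=a; A[:b.shape[0],400:400+b.shape[1]]=b
A[300:,:400]=cv2.resize(p,(400,300)); A[300:,400:]=cv2.resize(s,(400,300)); save('combo.png',A)
E
```

```text
(no output)
```

View pics/combo.png

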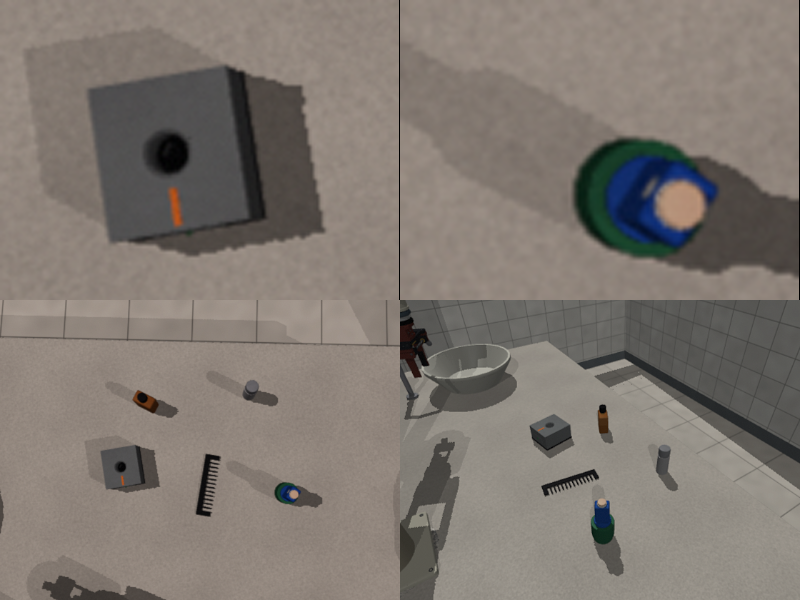

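The crop shows the dock with its well at about (170,152), the orange line pointing towards the robot, and the handle upright in the cup (the networks' top "handle" was the dock, so I reject it). Next I measure and plan the move over the dock for a wrist view.

```bash
cat >> h.py <<'E'
def delta(target, yawx_deg=None):
    """shift in tool axes (cm) to world TCP target, and az (deg) so tool x points to yawx (mod 180)"""
    o=get_obs(); M=R.from_rotvec(o['orientation']).as_matrix()
    print('t',round(float(o['t']),2),'tcp',np.round(o['ee_pos'],1),'toolx yaw',round(np.degrees(np.arctan2(M[1,0],M[0,0])),2),'tilt z',np.round(M[:,2],4),'q6',round(o['qpos'][5],2))
    print('shift cm',np.round(M.T@(np.array(target)-o['ee_pos'])/10,2))
    if yawx_deg is not None:
        c=np.degrees(np.arctan2(M[1,0],M[0,0])); e=(yawx_deg-c+90)%180-90; print('az',round(-e,2))
E
python3 - <<'E'
from h import *
q=np.load('top_dock.npy'); t=q[abs(q[:,2]-60)<4]; r=cv2.minAreaRect(t[:,:2].astype(np.float32)); print('dock top',r)
q=np.load('side_handle_mid.npy'); t=q[q[:,2]>136]; print('head',t.mean(0) if len(t) else None)
q=np.load('top_cup.npy'); 
T=np.load('top.npz');cal=viewer.get_calibration('top')
M=np.zeros((420,560),bool);M[240:300,360:440]=1
q=pts('top',T['d'],M,cal)
h=q[q[:,2]>134]; print('head top',len(h),np.median(h,0),np.ptp(h,axis=0))
k=q[(q[:,2]>126)&(q[:,2]<135)]; print(len(k),cv2.minAreaRect(k[:,:2].astype(np.float32)))
k=q[(q[:,2]>60)&(q[:,2]<78)]; print('rim',cv2.minEnclosingCircle(k[:,:2].astype(np.float32)))
# wrist cam in tool frame
o=get_obs();c=viewer.get_calibration('wrist');Rc=R.from_rotvec(np.ravel(c['rvec'])).as_matrix();C=-Rc.T@np.ravel(c['tvec'])
Mt=R.from_rotvec(o['orientation']).as_matrix()
print('cam in tool',Mt.T@(C-o['ee_pos']),'axes(rows cam axes in tool)',np.round(Rc@Mt,3),c['fx'])
delta([558,235,300])
E
```

```text
dock top ((558.3076171875, 238.9202880859375), (110.41327667236328, 101.38382720947266), 11.375970840454102)
head [ 497.68153722 -233.84008714  138.28610012]
head top 133 [ 498.93492526 -228.68455654  140.36728822] [25.57247609 27.39468939 10.65178118]
153 ((498.8504943847656, -229.56671142578125), (27.296056747436523, 35.56221008300781), 56.341758728027344)
rim ((499.241943359375, -229.3760223388672), 29.92568016052246)
cam in tool [   0.22488155  -81.56462533 -161.96199075] axes(rows cam axes in tool) [[ 1.    -0.001  0.001]
 [ 0.001  0.957 -0.292]
 [-0.001  0.292  0.957]] 325.19226210127806
t 0.7 tcp [229.9 581.2 222.7] toolx yaw 68.41 tilt z [-0.  0. -1.] q6 -0.02
shift cm [-20.12  43.24  -7.73]
```

```bash
python3 -m inch '[{"tx":-1,"ty":2.5,"tz":0.5},{"tx":-1.9,"ty":5,"tz":1},{"tx":-1.9,"ty":5,"tz":1},{"tx":-1.9,"ty":5,"tz":1},{"tx":-1.9,"ty":5,"tz":1},{"tx":-1.9,"ty":5,"tz":1},{"tx":-1.9,"ty":5,"tz":1},{"tx":-1.9,"ty":5,"tz":1},{"tx":-1.9,"ty":5,"tz":1},{"tx":-1.9,"ty":5,"tz":1},{"tx":-1.9,"ty":4,"tz":1},{}]'
python3 - <<'E'
from h import *
cal=viewer.get_calibration('wrist'); p,d=viewer.get_image('wrist'); np.savez('w1',p=p,d=d,**cal); 
for t in ['dock','dock_mouth','coupling_top']:
    m=masks_of('wrist',t)
    for x in m[:2]:
        q=pts('wrist',d,x['pixels'],cal); print(t,x['score'],x['location'],len(q),np.round(np.percentile(q,[2,50,98],axis=0),1).tolist() if len(q) else 0)
a=cv2.resize(p,(400,300)); 
q=p[120:330,150:430]; lut=np.clip(q.astype(float)*1.0,0,255).astype(np.uint8)
A=np.zeros((600,800,3),np.uint8);A[:,:]=cv2.resize(lut,(800,600),interpolation=cv2.INTER_CUBIC);A[:150,:200]=cv2.resize(p,(200,150));save('w1.png',A)
delta([558,235,300])
E
```

```text
coupling_top 0.45 [171.9, 382.7] 23 [[492.1, 266.0, 0.9], [494.8, 276.1, 5.0], [498.9, 280.2, 8.8]]
t 0.9 tcp [229.9 581.1 222.7] toolx yaw 68.41 tilt z [ 0. -0. -1.] q6 -0.02
shift cm [-20.12  43.24  -7.73]$[0]: bad value
```

View pics/w1.png

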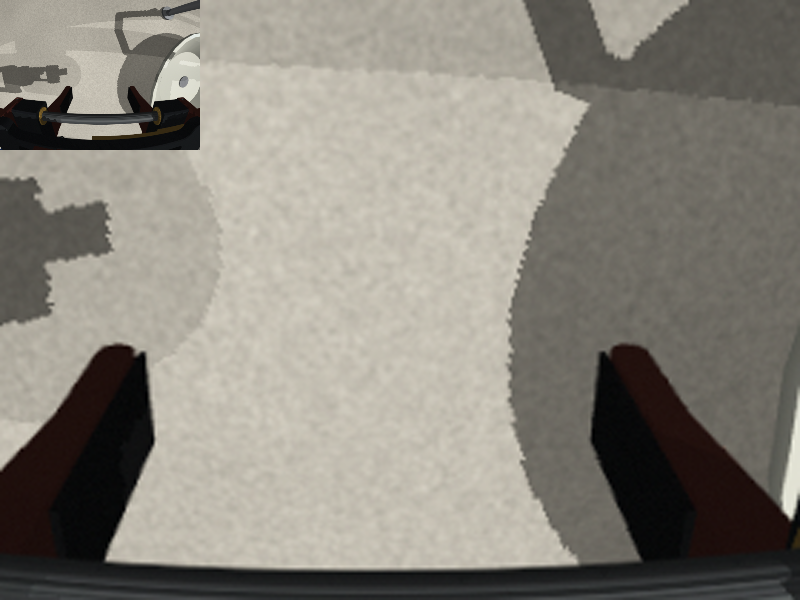

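The row format was refused (all keys seem to be required), so the arm did not move. The picture shows only bare counter between the fingers. Retrying with full rows.

```bash
python3 -m inch '[{"tx":-1,"ty":2.5,"tz":0.5,"ax":0,"ay":0,"az":0,"jaw":1},{"tx":-1.9,"ty":5,"tz":1,"ax":0,"ay":0,"az":0,"jaw":1},{"tx":-1.9,"ty":5,"tz":1,"ax":0,"ay":0,"az":0,"jaw":1},{"tx":-1.9,"ty":5,"tz":1,"ax":0,"ay":0,"az":0,"jaw":1},{"tx":-1.9,"ty":5,"tz":1,"ax":0,"ay":0,"az":0,"jaw":1},{"tx":-1.9,"ty":5,"tz":1,"ax":0,"ay":0,"az":0,"jaw":1},{"tx":-1.9,"ty":5,"tz":1,"ax":0,"ay":0,"az":0,"jaw":1},{"tx":-1.9,"ty":5,"tz":1,"ax":0,"ay":0,"az":0,"jaw":1},{"tx":-1.9,"ty":5,"tz":1,"ax":0,"ay":0,"az":0,"jaw":1},{"tx":-1.9,"ty":5,"tz":1,"ax":0,"ay":0,"az":0,"jaw":1},{"tx":-1.9,"ty":4,"tz":1,"ax":0,"ay":0,"az":0,"jaw":1},{"tx":0,"ty":0,"tz":0,"ax":0,"ay":0,"az":0,"jaw":1}]' && 
python3 - <<'E'
from h import *
cal=viewer.get_calibration('wrist'); p,d=viewer.get_image('wrist'); np.savez('w1',p=p,d=d,**cal); 
for t in ['dock','dock_mouth','coupling_top']:
    m=masks_of('wrist',t)
    for x in m[:2]:
        q=pts('wrist',d,x['pixels'],cal); print(t,x['score'],x['location'],len(q),np.round(np.percentile(q,[2,50,98],axis=0),1).tolist() if len(q) else 0)
        if t=='dock': np.save('wdock.npy',x['pixels'])
delta([558,235,300])
E
```

```text
t: 2.4
ee_pos: [636.7, 203.1, 116.7]
orientation: [2.601, 1.761, -0.001]
ft_force: [-0.4, -0.3, 0.4]
width: 87.8
dock 0.92 [286.8, 102.4] 23003 [[502.8, 189.4, 15.3], [556.5, 239.5, 59.8], [611.0, 288.9, 61.3]]
dock_mouth 0.81 [288.4, 104.2] 23293 [[502.9, 188.9, 15.4], [556.6, 239.2, 59.8], [611.4, 289.4, 61.3]]
coupling_top 0.59 [286.2, 100.6] 23528 [[502.3, 188.4, 14.1], [556.5, 239.2, 59.8], [611.8, 289.7, 61.3]]
t 2.6 tcp [634.5 206.7 117.9] toolx yaw 68.47 tilt z [-2.e-04  2.e-04 -1.e+00] q6 -0.9
shift cm [ -0.17  -8.16 -18.21]
```

```bash
python3 - <<'E'
from h import *
z=np.load('w1.npz'); cal={k:z[k] for k in ['fx','fy','cx','cy','rvec','tvec']}; p,d=z['p'],z['d']
m=np.load('wdock.npy'); mf=cv2.morphologyEx(m.astype(np.uint8),cv2.MORPH_CLOSE,np.ones((25,25)))>0
q=pts('wrist',d,mf,cal); t=q[abs(q[:,2]-60)<3]
r=cv2.minAreaRect(t[:,:2].astype(np.float32)); print(r, np.median(t[:,2]))
c=q[(np.hypot(*(q[:,:2]-[556,239]).T)<35)]
w=c[c[:,2]<55]; print('well pts',len(w),w[:,2].min(),cv2.minEnclosingCircle(w[:,:2].astype(np.float32)), w.mean(0))
w2=c[c[:,2]<58.5]; print(cv2.minEnclosingCircle(w2[:,:2].astype(np.float32)))
deep=c[c[:,2]<36]; print(len(deep),np.histogram(deep[:,2],bins=8))
# orange
hsv=cv2.cvtColor(p,cv2.COLOR_RGB2HSV); om=mf&(hsv[...,1]>150)&(hsv[...,0]<20); qo=pts('wrist',d,om,cal)
(vx,vy,x0,y0)=cv2.fitLine(qo[:,:2].astype(np.float32),cv2.DIST_HUBER,0,.01,.01).ravel(); print('orange',len(qo),np.degrees(np.arctan2(vy,vx)),x0,y0)
v,u=np.nonzero(mf); 
cr=p[50:160,215:360].astype(float); cr=np.clip(255*(cr/255)**.5*1.2,0,255).astype(np.uint8)
dc=d[50:160,215:360]; dn=np.clip((dc-200)/60*255,0,255).astype(np.uint8)
A=np.hstack([cv2.resize(cr,(400,303),interpolation=cv2.INTER_CUBIC),cv2.resize(cv2.applyColorMap(dn,2),(400,303),interpolation=0)])
print(np.percentile(dc,[1,50,99])); save('w1b.png',A)
E
```

```text
((557.0332641601562, 239.37689208984375), (110.2802505493164, 100.21522521972656), 11.497201919555664) 59.902689805324016
well pts 1401 8.795814327181468 ((557.1058959960938, 239.30921936035156), 14.845938682556152) [556.72616581 239.8304834   28.803483  ]
((555.964111328125, 238.65362548828125), 34.800323486328125)
1181 (array([ 55, 403,   2,   4,  12,  17,  49, 639]), array([ 8.79581433, 12.18979737, 15.58378042, 18.97776346, 22.37174651,
       25.76572955, 29.1597126 , 32.55369564, 35.94767869]))
orange 276 11.633691 520.1837 231.7884
[196.7891716  210.14131927 277.40019745]
```

View pics/w1b.png

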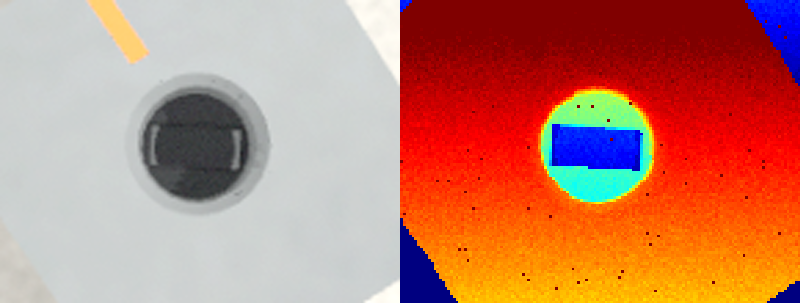

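The well is at (198,145) in the crop and the slot shows plainly in depth. I measure its angle and plan the move to the cup.

```bash
python3 - <<'E'
from h import *
z=np.load('w1.npz'); cal={k:z[k] for k in ['fx','fy','cx','cy','rvec','tvec']}; d=z['d']
m=np.zeros((420,560),bool);m[60:150,230:345]=1
q=pts('wrist',d,m,cal); s=q[q[:,2]<18]; s=s[np.hypot(*(s[:,:2]-[557,239.3]).T)<15]
print(cv2.minAreaRect(s[:,:2].astype(np.float32)), s.mean(0))
e,V=np.linalg.eigh(np.cov(s[:,:2].T)); print('slot yaw',np.degrees(np.arctan2(V[1,1],V[0,1]))%180, np.sqrt(12*e))
# well circle edge: fit top-plane inner boundary
c=q[(q[:,2]<55)&(q[:,2]>10)]; c=c[np.hypot(*(c[:,:2]-[557,239.3]).T)<18]
f=c[(c[:,2]>31)&(c[:,2]<36)]; print('coupling top',f[:,2].mean(),cv2.minEnclosingCircle(f[:,:2].astype(np.float32)))
# target over cup: camera above handle, tool x yaw 56.3
yaw=56.3
ty=np.array([np.cos(np.radians(yaw-90)),np.sin(np.radians(yaw-90))])
print('target',np.array([499,-229])+82*ty); 
delta([*(np.array([499,-229])+82*ty),200],yaw)
E
```

```text
((557.0477905273438, 239.76901245117188), (26.067882537841797, 11.815011024475098), 64.65442657470703) [557.04227115 239.64974607  13.39060271]
slot yaw 64.13169466694931 [11.75688044 26.00103901]
coupling top 33.84328143564704 ((557.2423095703125, 239.41275024414062), 14.621806144714355)
target [ 567.22023801 -274.49724305]
t 2.6 tcp [634.5 206.7 117.9] toolx yaw 68.47 tilt z [-2.e-04  2.e-04 -1.e+00] q6 -0.9
shift cm [-47.23  11.4   -8.22]
az 12.17
```

```bash
python3 -m inch '[{"tx":-2.2,"ty":0.6,"tz":-1,"ax":0,"ay":0,"az":0,"jaw":1},{"tx":-5,"ty":1.2,"tz":-0.8,"ax":0,"ay":0,"az":0,"jaw":1},{"tx":-5,"ty":1.2,"tz":-0.8,"ax":0,"ay":0,"az":0,"jaw":1},{"tx":-5,"ty":1.2,"tz":-0.8,"ax":0,"ay":0,"az":0,"jaw":1},{"tx":-5,"ty":1.2,"tz":-0.8,"ax":0,"ay":0,"az":0,"jaw":1},{"tx":-5,"ty":1.2,"tz":-0.8,"ax":0,"ay":0,"az":0,"jaw":1},{"tx":-5,"ty":1.2,"tz":-0.8,"ax":0,"ay":0,"az":0,"jaw":1},{"tx":-5,"ty":1.2,"tz":-0.8,"ax":0,"ay":0,"az":0,"jaw":1},{"tx":-5,"ty":1.2,"tz":-0.8,"ax":0,"ay":0,"az":0,"jaw":1},{"tx":-5,"ty":1.2,"tz":-0.8,"ax":0,"ay":0,"az":0,"jaw":1},{"tx":0,"ty":0,"tz":0,"ax":0,"ay":0,"az":6.1,"jaw":1},{"tx":0,"ty":0,"tz":0,"ax":0,"ay":0,"az":6.1,"jaw":1}]' && python3 -m inch '[{"tx":0,"ty":0,"tz":0,"ax":0,"ay":0,"az":0,"jaw":1},{"tx":0,"ty":0,"tz":0,"ax":0,"ay":0,"az":0,"jaw":1}]' && python3 - <<'E'
from h import *
cal=viewer.get_calibration('wrist'); p,d=viewer.get_image('wrist'); np.savez('w2',p=p,d=d,**cal)
q=pts('wrist',d,np.ones(d.shape,bool),cal); q=q[np.hypot(*(q[:,:2]-[499,-229]).T)<45]
for lo,hi,n in [(136,146,'head'),(126,134.5,'block top'),(95,126,'block side'),(70,76,'collar'),(60,68,'rim')]:
    k=q[(q[:,2]>lo)&(q[:,2]<hi)]
    if len(k): print(n,len(k),np.round(np.median(k,0),1),cv2.minAreaRect(k[:,:2].astype(np.float32)),cv2.minEnclosingCircle(k[:,:2].astype(np.float32)))
u,v=280,210
delta([499,-229,89],56.3)
save('w2.png',cv2.resize(p[20:260,120:440],(800,600),interpolation=cv2.INTER_CUBIC))
E
```

```text
t: 4.1
ee_pos: [566.6, -276.1, 200.8]
orientation: [2.774, 1.473, 0.001]
ft_force: [-0.5, 0.6, 0.4]
width: 88.2
t: 4.35
ee_pos: [567.3, -275.0, 200.3]
orientation: [2.769, 1.483, 0.0]
ft_force: [-0.1, 0.6, -0.5]
width: 87.8
head 761 [ 498.1 -229.4  139.8] ((498.17803955078125, -229.4810333251953), (21.054378509521484, 20.948339462280273), 72.78380584716797) ((497.7925109863281, -229.68759155273438), 11.00462532043457)
block top 954 [ 497.6 -228.8  130.8] ((498.05523681640625, -229.21791076660156), (26.412010192871094, 35.93427658081055), 58.35785675048828) ((498.0222473144531, -229.18017578125), 20.10963249206543)
block side 1 [ 510.8 -242.9  125.6] ((510.7924499511719, -242.8722381591797), (0.0, 0.0), 0.0) ((510.7924499511719, -242.8722381591797), 9.999999747378752e-05)
collar 276 [ 497.4 -238.6   72.7] ((498.8258056640625, -229.7357177734375), (44.22309112548828, 26.906705856323242), 57.71196365356445) ((498.08880615234375, -229.28909301757812), 22.12804412841797)
rim 1227 [ 499.  -230.8   64.8] ((497.7718505859375, -229.61451721191406), (59.18339157104492, 58.156620025634766), 55.945457458496094) ((498.1528015136719, -229.69430541992188), 30.112384796142578)
t 4.4 tcp [ 567.4 -274.9  200.1] toolx yaw 56.34 tilt z [ 3.e-04 -2.e-04 -1.e+00] q6 -1.45
shift cm [ 0.03 -8.25 11.11]
az 0.04
```

View pics/w2.png

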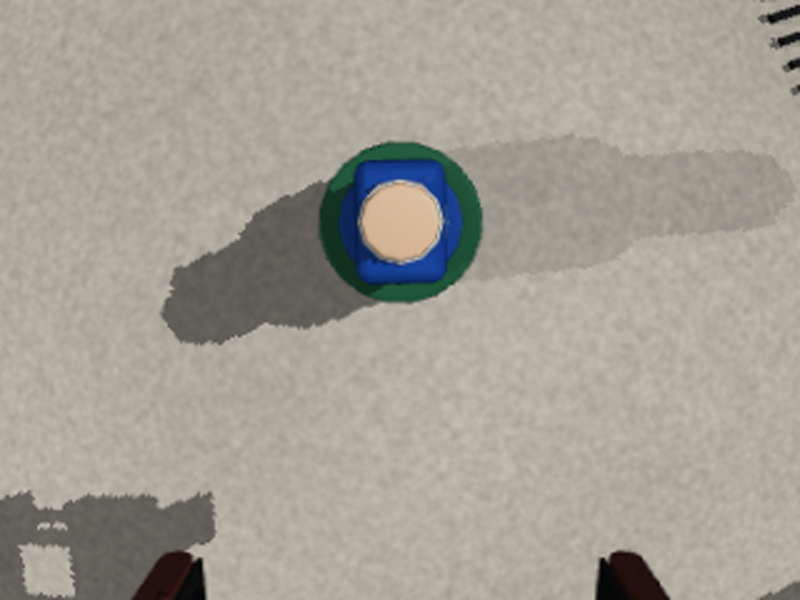

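Handle centred at (400,222), flat faces nearly parallel to the jaws, all sizes consistent. Approaching, descending and gripping.

```bash
python3 -m inch '[{"tx":0,"ty":-4.1,"tz":0,"ax":0,"ay":0,"az":-1.2,"jaw":1},{"tx":0,"ty":-4.2,"tz":0,"ax":0,"ay":0,"az":0,"jaw":1},{"tx":0,"ty":0,"tz":1,"ax":0,"ay":0,"az":0,"jaw":1},{"tx":0,"ty":0,"tz":2.5,"ax":0,"ay":0,"az":0,"jaw":1},{"tx":0,"ty":0,"tz":2.5,"ax":0,"ay":0,"az":0,"jaw":1},{"tx":0,"ty":0,"tz":2.5,"ax":0,"ay":0,"az":0,"jaw":1},{"tx":0,"ty":0,"tz":1.6,"ax":0,"ay":0,"az":0,"jaw":1},{"tx":0,"ty":0,"tz":1,"ax":0,"ay":0,"az":0,"jaw":1},{"tx":0,"ty":0,"tz":0,"ax":0,"ay":0,"az":0,"jaw":1},{"tx":0,"ty":0,"tz":0,"ax":0,"ay":0,"az":0,"jaw":1}]' && python3 - <<'E'
from h import *
delta([498.1,-229.3,89],57.5); print(get_obs()['ft_force'])
E
```

```text
t: 5.65
ee_pos: [498.7, -230.0, 89.3]
orientation: [2.755, 1.509, 0.001]
ft_force: [0.1, -0.2, -0.1]
width: 87.9
t 5.65 tcp [ 498.7 -230.    89.3] toolx yaw 57.41 tilt z [ 1.1e-03 -5.0e-04 -1.0e+00] q6 -1.46
shift cm [ 0.03 -0.09  0.03]
az -0.09
[ 0.11248708 -0.17624107 -0.11328699]
```

```bash
python3 -m inch '[{"tx":0,"ty":-0.1,"tz":0,"ax":0,"ay":0,"az":0,"jaw":0.4},{"tx":0,"ty":0,"tz":0,"ax":0,"ay":0,"az":0,"jaw":0.4},{"tx":0,"ty":0,"tz":0,"ax":0,"ay":0,"az":0,"jaw":0.4},{"tx":0,"ty":0,"tz":0,"ax":0,"ay":0,"az":0,"jaw":0.3},{"tx":0,"ty":0,"tz":0,"ax":0,"ay":0,"az":0,"jaw":0},{"tx":0,"ty":0,"tz":0,"ax":0,"ay":0,"az":0,"jaw":0},{"tx":0,"ty":0,"tz":0,"ax":0,"ay":0,"az":0,"jaw":0},{"tx":0,"ty":0,"tz":0,"ax":0,"ay":0,"az":0,"jaw":0}]' ; python3 - <<'E'
from h import *
delta([498.1,-229.3,89],57.5); print(get_obs()['moment'])
E
```

```text
t: 6.65
ee_pos: [497.2, -229.2, 88.6]
orientation: [-2.755, -1.509, 0.0]
ft_force: [-0.6, 0.2, -0.3]
width: 25.8
t 6.65 tcp [ 497.2 -229.2   88.6] toolx yaw 57.41 tilt z [-0.  0. -1.] q6 -1.46
shift cm [ 0.03  0.08 -0.04]
az -0.09
[-0.01195753 -0.02542622  0.06899168]
```

```bash
python3 -m inch '[{"tx":0,"ty":0,"tz":-0.4,"ax":0,"ay":0,"az":0,"jaw":0},{"tx":0,"ty":0,"tz":-0.8,"ax":0,"ay":0,"az":0,"jaw":0},{"tx":0,"ty":0,"tz":-1.2,"ax":0,"ay":0,"az":0,"jaw":0},{"tx":0,"ty":0,"tz":-1.5,"ax":0,"ay":0,"az":0,"jaw":0},{"tx":0,"ty":0,"tz":-2,"ax":0,"ay":0,"az":0,"jaw":0},{"tx":0,"ty":0,"tz":-2,"ax":0,"ay":0,"az":0,"jaw":0},{"tx":0,"ty":0,"tz":-1.5,"ax":0,"ay":0,"az":0,"jaw":0},{"tx":0,"ty":0,"tz":-0.6,"ax":0,"ay":0,"az":0,"jaw":0}]' && python3 -m inch '[{"tx":0,"ty":0,"tz":0,"ax":0,"ay":0,"az":0,"jaw":0},{"tx":0,"ty":0,"tz":0,"ax":0,"ay":0,"az":0,"jaw":0}]'; python3 - <<'E'
from h import *
cal=viewer.get_calibration('side'); p,d=viewer.get_image('side')
for t in ['handle_mid','cup']:
    m=masks_of('side',t)
    if m:
        q=pts('side',d,m[0]['pixels'],cal); print(t,m[0]['score'],m[0]['location'],np.round(np.percentile(q,[2,50,98],axis=0)).tolist())
print(get_obs()['moment'],get_obs()['width'])
s=p[180:400,180:390]; save('s2.png',cv2.resize(s,(630,600)))
# dock target: handle x at slot-20 => tool x yaw = 64.1-20-90
delta([557.1,239.4,190],64.1-20-90)
E
```

```text
t: 7.65
ee_pos: [497.7, -229.4, 190.1]
orientation: [2.754, 1.508, 0.002]
ft_force: [0.2, 0.3, -1.3]
width: 26.1
t: 7.9
ee_pos: [496.8, -229.0, 188.1]
orientation: [-2.755, -1.508, 0.001]
ft_force: [0.1, -0.1, -1.1]
width: 26.0
handle_mid 0.78 [280.5, 277.4] [[478.0, -253.0, 128.0], [493.0, -244.0, 170.0], [517.0, -224.0, 188.0]]
cup 0.84 [284.8, 321.0] [[469.0, -262.0, 6.0], [494.0, -242.0, 52.0], [521.0, -209.0, 65.0]]
[ 0.02091629  0.00350404 -0.07420073] 25.712894714724133
t 8.05 tcp [ 496.9 -229.   188. ] toolx yaw 57.41 tilt z [-1.2e-03  6.0e-04 -1.0e+00] q6 -1.46
shift cm [ 42.71 -20.16  -0.18]
az -76.69
```

View pics/s2.png

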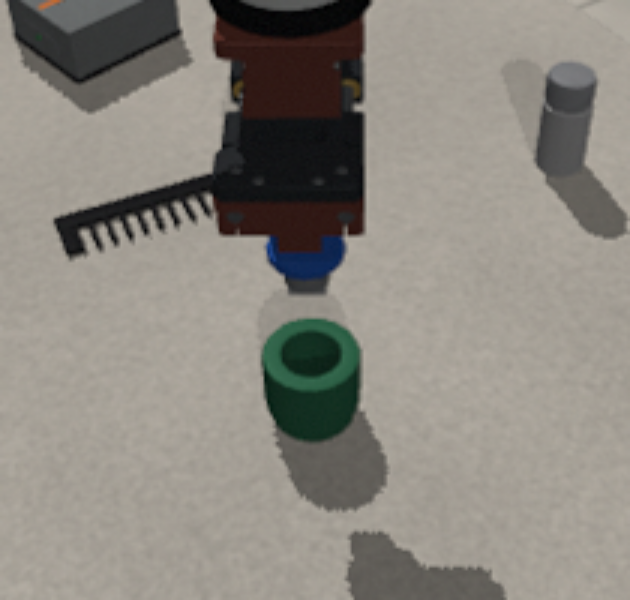

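The handle is held upright and clear of the standing cup, whose bore shows empty at (308,352). Carrying it to the dock.

```bash
python3 -m inch '[{"tx":2,"ty":-1,"tz":0,"ax":0,"ay":0,"az":0,"jaw":0},{"tx":4,"ty":-2,"tz":0,"ax":0,"ay":0,"az":0,"jaw":0},{"tx":4.5,"ty":-2,"tz":0,"ax":0,"ay":0,"az":0,"jaw":0},{"tx":4.5,"ty":-2,"tz":0,"ax":0,"ay":0,"az":0,"jaw":0},{"tx":4.5,"ty":-2,"tz":0,"ax":0,"ay":0,"az":0,"jaw":0},{"tx":4.5,"ty":-2,"tz":0,"ax":0,"ay":0,"az":0,"jaw":0},{"tx":4.5,"ty":-2,"tz":0,"ax":0,"ay":0,"az":0,"jaw":0},{"tx":4.5,"ty":-2,"tz":0,"ax":0,"ay":0,"az":0,"jaw":0},{"tx":4,"ty":-2,"tz":0,"ax":0,"ay":0,"az":0,"jaw":0},{"tx":3.5,"ty":-2,"tz":0,"ax":0,"ay":0,"az":0,"jaw":0},{"tx":2.2,"ty":-1.1,"tz":0,"ax":0,"ay":0,"az":0,"jaw":0},{"tx":0,"ty":0,"tz":0,"ax":0,"ay":0,"az":0,"jaw":0}]' && python3 -m inch '[{"tx":0,"ty":0,"tz":0,"ax":0,"ay":0,"az":8.6,"jaw":0},{"tx":0,"ty":0,"tz":0,"ax":0,"ay":0,"az":8.6,"jaw":0},{"tx":0,"ty":0,"tz":0,"ax":0,"ay":0,"az":8.6,"jaw":0},{"tx":0,"ty":0,"tz":0,"ax":0,"ay":0,"az":8.6,"jaw":0},{"tx":0,"ty":0,"tz":0,"ax":0,"ay":0,"az":8.6,"jaw":0},{"tx":0,"ty":0,"tz":0,"ax":0,"ay":0,"az":8.6,"jaw":0},{"tx":0,"ty":0,"tz":0,"ax":0,"ay":0,"az":8.6,"jaw":0},{"tx":0,"ty":0,"tz":0,"ax":0,"ay":0,"az":8.6,"jaw":0},{"tx":0,"ty":0,"tz":0,"ax":0,"ay":0,"az":8.6,"jaw":0},{"tx":0,"ty":0,"tz":0,"ax":0,"ay":0,"az":8.6,"jaw":0},{"tx":0,"ty":0,"tz":0,"ax":0,"ay":0,"az":8.6,"jaw":0},{"tx":0,"ty":0,"tz":0,"ax":0,"ay":0,"az":8.6,"jaw":0}]' && python3 -m inch '[{"tx":0,"ty":0,"tz":0,"ax":0,"ay":0,"az":0,"jaw":0},{"tx":0,"ty":0,"tz":0,"ax":0,"ay":0,"az":0,"jaw":0}]'
python3 - <<'E'
from h import *
delta([557.1,239.4,190],-45.9)
cal=viewer.get_calibration('wrist'); p,d=viewer.get_image('wrist'); np.savez('w3',p=p,d=d,**cal); o=get_obs()
m=masks_of('wrist','handle_mid')
Mt=R.from_rotvec(o['orientation']).as_matrix()
for x in m[:2]:
    q=pts('wrist',d,x['pixels'],cal); print(x['score'],x['location'],len(q)); qt=(q-o['ee_pos'])@Mt; print(np.round(np.percentile(qt,[2,50,98],axis=0),1))
save('w3.png',cv2.resize(p,(800,600)))
E
```

```text
t: 9.55
ee_pos: [557.9, 239.9, 188.3]
orientation: [2.754, 1.512, -0.001]
ft_force: [-0.3, 0.2, -1.6]
width: 26.1
t: 11.05
ee_pos: [557.8, 237.1, 188.5]
orientation: [2.889, -1.231, -0.0]
ft_force: [-0.2, 0.4, -0.9]
width: 25.7
t: 11.3
ee_pos: [557.9, 238.0, 188.6]
orientation: [2.895, -1.219, -0.0]
ft_force: [-0.5, 0.3, -1.6]
width: 25.5
t 11.3 tcp [557.9 238.  188.6] toolx yaw -45.67 tilt z [-3.e-04 -3.e-04 -1.e+00] q6 1.18
shift cm [-0.16 -0.04 -0.14]
az 0.23
0.93 [275.2, 268.4] 5925
[[-16.2 -17.8 -52. ]
 [ -0.8 -12.8 -39.3]
 [ 13.9   3.   19.8]]
```

View pics/w3.png

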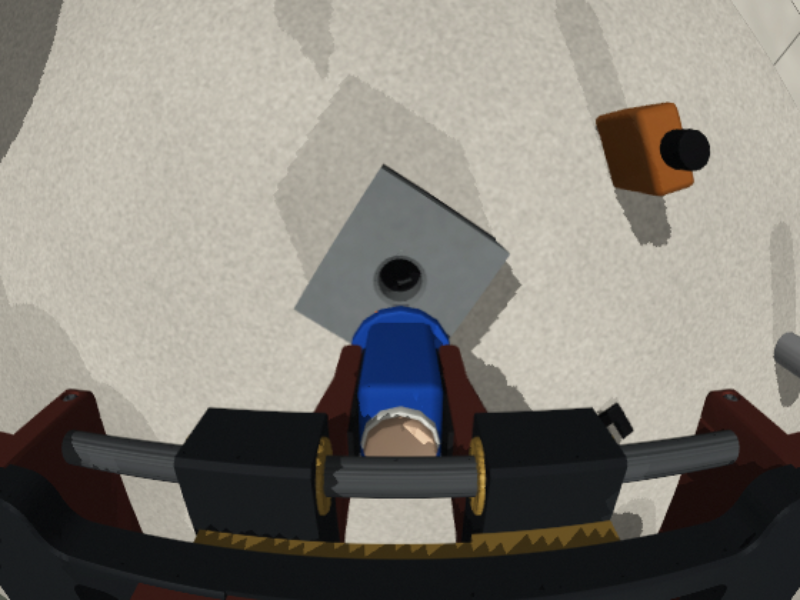

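The handle sits upright in the jaws at (400,370) with the well visible at (400,278). I check its tilt and offset in the tool frame and re-measure the well.

```bash
python3 - <<'E'
from h import *
z=np.load('w3.npz'); cal={k:z[k] for k in ['fx','fy','cx','cy','rvec','tvec']}; p,d=z['p'],z['d']
o=get_obs(); Mt=R.from_rotvec(o['orientation']).as_matrix()
hsv=cv2.cvtColor(p,cv2.COLOR_RGB2HSV); b=(hsv[...,0]>100)&(hsv[...,0]<130)&(hsv[...,1]>150)
qt=(pts('wrist',d,b,cal)-o['ee_pos'])@Mt
f=qt[(qt[:,1]<-15)&(qt[:,2]<8)&(abs(qt[:,0])<8)&(qt[:,2]>-40)]; print('front face y vs z',len(f),np.polyfit(f[:,2],f[:,1],1), 'y vs x',np.polyfit(f[:,0],f[:,1],1))
c=qt[(qt[:,2]>6)&(qt[:,2]<26)]; print('collar z',np.percentile(c[:,2],[5,50,95]))
ring=[]
for a in np.arange(-150,-29,6):
    k=c[abs(np.degrees(np.arctan2(c[:,1],c[:,0]))-a)<3]
    if len(k): ring.append(k[np.argmax(np.hypot(k[:,0],k[:,1]))][:2])
ring=np.array(ring)
from scipy.optimize import least_squares
s=least_squares(lambda v:np.hypot(ring[:,0]-v[0],ring[:,1]-v[1])-22,[0,0],loss='soft_l1');print('collar centre tool',s.x,len(ring))
q=pts('wrist',d,np.ones(d.shape,bool),cal)
k=q[np.hypot(*(q[:,:2]-[557.1,239.4]).T)<20]; print('well view: deep',len(k[k[:,2]<50]))
t=q[(abs(q[:,2]-60)<4)&(np.hypot(*(q[:,:2]-[557,239]).T)<75)]; print('dock top',cv2.minAreaRect(t[:,:2].astype(np.float32)),np.median(t[:,2]))
E
```

```text
front face y vs z 961 [ 5.99998997e-03 -1.51905166e+01] y vs x [-2.43257431e-03 -1.53176859e+01]
collar z [ 7.48951576 15.86342182 19.96941286]
collar centre tool [-1.01921304  3.03361069] 21
well view: deep 646
dock top ((556.8475341796875, 238.99658203125), (110.82888793945312, 100.61893463134766), 11.236875534057617) 59.97942452205468
```

```bash
python3 - <<'E'
from h import *
z=np.load('w3.npz'); cal={k:z[k] for k in ['fx','fy','cx','cy','rvec','tvec']}; p,d=z['p'],z['d']
o=get_obs(); Mt=R.from_rotvec(o['orientation']).as_matrix()
hsv=cv2.cvtColor(p,cv2.COLOR_RGB2HSV); b=(hsv[...,0]>100)&(hsv[...,0]<130)&(hsv[...,1]>150)
qt=(pts('wrist',d,b,cal)-o['ee_pos'])@Mt
for a in range(-55,25,5):
    k=qt[(qt[:,2]>=a)&(qt[:,2]<a+5)]
    if len(k): print(a,len(k),'y',np.round(np.percentile(k[abs(k[:,0])<8,1],[5,50,95]) if (abs(k[:,0])<8).any() else 0,1),'x',np.round(np.percentile(k[:,0],[1,50,99]),1))
# outline of collar: boundary pixels lower region intersect with plane z=collar bottom edge / top
g=get_obs(); print(g['ee_pos'])
E
```

```text
-45 1195 y [-14.9 -12.   -7.9] x [-13.2  -0.7  11.7]
-40 438 y [-15.8 -15.2 -14.3] x [-13.8  -1.1  12.3]
-35 289 y [-15.9 -15.4 -14.9] x [-13.6  -0.7  12. ]
-30 241 y [-15.8 -15.4 -14.9] x [-13.9  -0.7  11.8]
-25 214 y [-15.4 -15.1 -14.6] x [-14.   -0.7  11.7]
-20 207 y [-15.6 -15.  -14.7] x [-14.   -0.7  12.6]
-15 213 y [-15.4 -15.1 -14.6] x [-14.2  -1.2  12.6]
-10 171 y [-15.4 -15.1 -14.7] x [-14.2  -1.2  12.1]
-5 188 y [-15.5 -15.1 -14.7] x [-14.   -0.2  12.7]
0 147 y [-15.4 -15.1 -14.7] x [-13.4  -1.2  11.9]
5 143 y [-15.4 -15.1 -14.7] x [-13.3  -1.3  11.3]
10 110 y [-16.9 -14.9 -14.6] x [-17.7  -2.4  16.4]
15 617 y [-18.7 -16.9 -14. ] x [-19.8  -0.7  18.4]
20 44 y [-18.9 -18.2 -17.2] x [-19.8   2.6  17.7]
[557.89555689 238.3927771  188.6526453 ]
```

```bash
python3 -m inch '[{"tx":-0.1,"ty":-0.23,"tz":1,"ax":0,"ay":0,"az":0,"jaw":0},{"tx":0,"ty":0,"tz":2,"ax":0,"ay":0,"az":0,"jaw":0},{"tx":0,"ty":0,"tz":1.8,"ax":0,"ay":0,"az":0,"jaw":0},{"tx":0,"ty":0,"tz":1,"ax":0,"ay":0,"az":0,"jaw":0},{"tx":0,"ty":0,"tz":0,"ax":0,"ay":0,"az":0,"jaw":0},{"tx":0,"ty":0,"tz":0,"ax":0,"ay":0,"az":0,"jaw":0}]'
cat > near.py <<'E'
from h import *
from scipy.optimize import least_squares
import sys
es=np.array([get_obs()['ee_pos']]); 
cal=viewer.get_calibration('wrist'); p,d=viewer.get_image('wrist'); o=get_obs(); Mt=R.from_rotvec(o['orientation']).as_matrix()
np.savez('w4',p=p,d=d,**cal); print('tcp',o['ee_pos'],'f',np.round(o['ft_force'],1))
hsv=cv2.cvtColor(p,cv2.COLOR_RGB2HSV); b=(hsv[...,0]>100)&(hsv[...,0]<130)&(hsv[...,1]>150)
q=pts('wrist',d,np.ones(d.shape,bool),cal); qb=pts('wrist',d,b,cal)
tb=(qb-o['ee_pos'])@Mt
f=tb[(tb[:,2]>-35)&(tb[:,2]<8)&(abs(tb[:,0])<8)]; print('front y',np.median(f[:,1]),'-> centre y',np.median(f[:,1])+18)
c=(q-o['ee_pos'])@Mt; zt=o['ee_pos'][2]-60
top=c[(abs(c[:,2]-zt)<1.5)&(np.hypot(c[:,0],c[:,1])<45)]; low=c[(c[:,2]>zt+4)&(np.hypot(c[:,0],c[:,1])<20)]
ring=[]
for a in range(-150,-29,5):
    k=top[abs(np.degrees(np.arctan2(top[:,1],top[:,0]))-a)<2.5]; 
    if len(k)>3: ring.append((np.percentile(np.hypot(k[:,0],k[:,1]),2),a))
print('rim radius by angle',[(a,round(r,1)) for r,a in ring])
s=p
im=[cv2.resize(p[150:350,200:360],(400,500),interpolation=cv2.INTER_CUBIC)]
p2,d2=viewer.get_image('side'); np.savez('s4',p=p2,d=d2)
im.append(cv2.resize(p2[130:230,160:240],(400,500),interpolation=cv2.INTER_CUBIC)); save(sys.argv[1],np.hstack(im))
E
python3 near.py n1.png
```

```text
t: 12.15
ee_pos: [559.2, 241.4, 131.1]
orientation: [-2.894, 1.222, -0.001]
ft_force: [-0.7, -0.2, -1.4]
width: 26.0
tcp [559.34322474 241.37557048 131.30055249] f [ 0.7  0.6 -1.3]
front y -15.333257500680979 -> centre y 2.666742499319021
rim radius by angle [(-150, np.float64(15.9)), (-145, np.float64(16.1)), (-140, np.float64(15.3)), (-135, np.float64(15.3)), (-130, np.float64(16.0)), (-125, np.float64(15.0)), (-120, np.float64(15.4)), (-115, np.float64(14.3)), (-110, np.float64(15.0)), (-105, np.float64(14.6)), (-100, np.float64(14.9)), (-95, np.float64(14.5)), (-90, np.float64(14.5)), (-85, np.float64(15.2)), (-80, np.float64(14.5)), (-75, np.float64(14.8)), (-70, np.float64(15.2)), (-65, np.float64(14.7)), (-60, np.float64(15.0)), (-55, np.float64(14.5)), (-50, np.float64(14.5)), (-45, np.float64(15.6)), (-40, np.float64(14.8)), (-35, np.float64(15.7)), (-30, np.float64(15.4))]
```

View pics/n1.png

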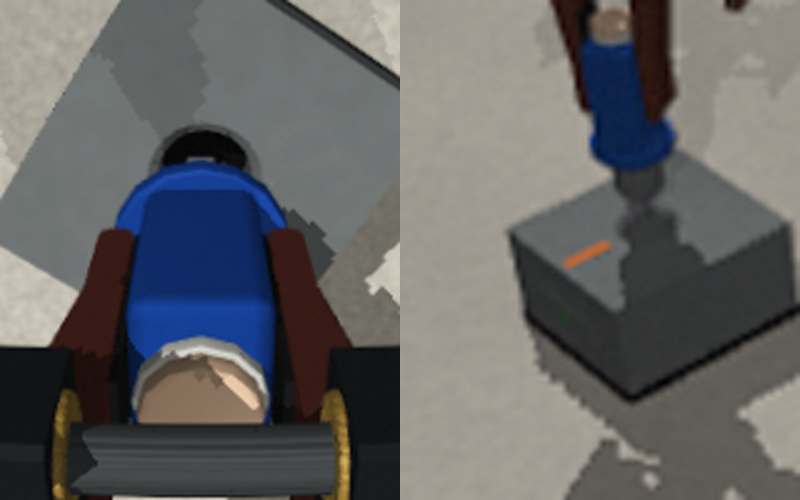

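The tongue hangs right over the well (wrist crop: rim arc around (205,150) concentric with the collar; side crop: neck over the mouth at (640,190)). Measured misalignment is about 0.5 mm, so I go into the well.

```bash
python3 -m inch '[{"tx":0.05,"ty":0,"tz":0.5,"ax":0,"ay":0,"az":0,"jaw":0},{"tx":0,"ty":0,"tz":0.5,"ax":0,"ay":0,"az":0,"jaw":0},{"tx":0,"ty":0,"tz":0.5,"ax":0,"ay":0,"az":0,"jaw":0},{"tx":0,"ty":0,"tz":0.4,"ax":0,"ay":0,"az":0,"jaw":0},{"tx":0,"ty":0,"tz":0.3,"ax":0,"ay":0,"az":0,"jaw":0},{"tx":0,"ty":0,"tz":0,"ax":0,"ay":0,"az":0,"jaw":0},{"tx":0,"ty":0,"tz":0,"ax":0,"ay":0,"az":0,"jaw":0}]'
python3 -m inch '[{"tx":0,"ty":0,"tz":0.3,"ax":0,"ay":0,"az":0,"jaw":0},{"tx":0,"ty":0,"tz":0.3,"ax":0,"ay":0,"az":0,"jaw":0},{"tx":0,"ty":0,"tz":0.3,"ax":0,"ay":0,"az":0,"jaw":0},{"tx":0,"ty":0,"tz":0.2,"ax":0,"ay":0,"az":0,"jaw":0},{"tx":0,"ty":0,"tz":0,"ax":0,"ay":0,"az":0,"jaw":0},{"tx":0,"ty":0,"tz":0,"ax":0,"ay":0,"az":0,"jaw":0}]'
python3 - <<'E'
from h import *
delta([557.1,239.4,92.6],-45.9);print(get_obs()['moment'],get_obs()['ft_force'])
E
```

```text
t: 13.12
ee_pos: [559.3, 240.9, 108.8]
orientation: [-2.894, 1.222, -0.0]
ft_force: [-0.8, 0.2, -2.4]
width: 25.7
t: 13.88
ee_pos: [559.3, 240.8, 97.7]
orientation: [-2.894, 1.222, -0.0]
ft_force: [-0.0, -0.1, -1.8]
width: 25.9
t 13.88 tcp [559.3 240.8  97.7] toolx yaw -45.79 tilt z [ 1.e-04  0.e+00 -1.e+00] q6 1.19
shift cm [-0.05  0.25  0.51]
az 0.11
[-0.02904767  0.13320256 -0.08357435] [-0.02612646 -0.13749518 -1.84683744]
```

In the well with no lateral force. Now down to the coupling in small steps.

```bash
python3 -m inch '[{"tx":0,"ty":0,"tz":0.2,"ax":0,"ay":0,"az":0,"jaw":0},{"tx":0,"ty":0,"tz":0.2,"ax":0,"ay":0,"az":0,"jaw":0},{"tx":0,"ty":0,"tz":0,"ax":0,"ay":0,"az":0,"jaw":0}]' | grep -E 'pos|force'
python3 -m inch '[{"tx":0,"ty":0,"tz":0.1,"ax":0,"ay":0,"az":0,"jaw":0},{"tx":0,"ty":0,"tz":0,"ax":0,"ay":0,"az":0,"jaw":0}]' | grep -E 'pos|force'
python3 -m inch '[{"tx":0,"ty":0,"tz":0.05,"ax":0,"ay":0,"az":0,"jaw":0},{"tx":0,"ty":0,"tz":0,"ax":0,"ay":0,"az":0,"jaw":0}]' | grep -E 'pos|force'
```

```text
ee_pos: [559.0, 240.7, 93.5]
ft_force: [-0.0, -0.0, -1.8]
ee_pos: [559.2, 240.8, 92.7]
ft_force: [-0.2, -0.5, -0.8]
ee_pos: [559.3, 240.8, 92.4]
ft_force: [-0.5, 0.0, 1.5]
```

Contact on the coupling at z≈92.7 as predicted (collar 9 mm up), about 3.3 N. Turning gently counter-clockwise about the handle axis.

```bash
python3 -m inch '[{"tx":0,"ty":0,"tz":0.03,"ax":0,"ay":0,"az":0,"jaw":0},{"tx":-0.012,"ty":0,"tz":0,"ax":0,"ay":0,"az":-2.5,"jaw":0},{"tx":-0.012,"ty":0,"tz":0,"ax":0,"ay":0,"az":-2.5,"jaw":0},{"tx":0,"ty":0,"tz":0,"ax":0,"ay":0,"az":0,"jaw":0}]' | grep -E 'pos|force|orient'
python3 -m inch '[{"tx":-0.012,"ty":0,"tz":0,"ax":0,"ay":0,"az":-2.5,"jaw":0},{"tx":-0.012,"ty":0,"tz":0,"ax":0,"ay":0,"az":-2.5,"jaw":0},{"tx":0,"ty":0,"tz":0,"ax":0,"ay":0,"az":0,"jaw":0}]' | grep -E 'pos|force|orient'
python3 -m inch '[{"tx":-0.012,"ty":0,"tz":0,"ax":0,"ay":0,"az":-2.5,"jaw":0},{"tx":0,"ty":0,"tz":0,"ax":0,"ay":0,"az":0,"jaw":0}]' | grep -E 'pos|force|orient'
python3 - <<'E'
from h import *
delta([557.1,239.4,92.6],-25.9);print(get_obs()['moment'],get_obs()['ft_force'])
E
```

```text
ee_pos: [559.1, 241.1, 92.0]
orientation: [-2.944, 1.095, -0.0]
ft_force: [0.1, 1.2, 0.4]
ee_pos: [558.9, 241.3, 92.0]
orientation: [-2.989, 0.967, -0.0]
ft_force: [-0.7, 0.5, 0.9]
ee_pos: [558.8, 241.3, 91.9]
orientation: [-3.009, 0.902, -0.0]
ft_force: [-0.4, 1.0, 1.7]
t 15.88 tcp [558.8 241.3  91.9] toolx yaw -33.38 tilt z [ 2.e-04  2.e-04 -1.e+00] q6 0.97
shift cm [-0.04  0.25 -0.07]
az -7.48
[ 0.17330587  0.23366383 -0.02138941] [-0.38483965  1.043248    1.73926639]
```

```bash
for i in 1 ; do python3 -m inch '[{"tx":-0.01,"ty":0,"tz":0,"ax":0,"ay":0,"az":-2,"jaw":0},{"tx":0,"ty":0,"tz":0,"ax":0,"ay":0,"az":0,"jaw":0}]' | grep -E 'pos|force'; done
python3 -m inch '[{"tx":-0.01,"ty":0,"tz":0,"ax":0,"ay":0,"az":-2,"jaw":0},{"tx":0,"ty":0,"tz":0,"ax":0,"ay":0,"az":0,"jaw":0}]' | grep -E 'pos|force'
python3 -m inch '[{"tx":-0.01,"ty":0,"tz":0,"ax":0,"ay":0,"az":-2,"jaw":0},{"tx":0,"ty":0,"tz":0,"ax":0,"ay":0,"az":0,"jaw":0}]' | grep -E 'pos|force'
python3 - <<'E'
from h import *
delta([557.1,239.4,92.6],-25.9);print(get_obs()['moment'],get_obs()['ft_force'])
E
```

```text
ee_pos: [558.8, 241.1, 91.8]
ft_force: [1.6, -1.1, 0.4]
ee_pos: [558.5, 241.2, 91.7]
ft_force: [1.6, 0.3, -1.8]
ee_pos: [558.3, 241.3, 91.8]
ft_force: [0.6, -0.3, -1.8]
t 16.62 tcp [558.3 241.3  91.8] toolx yaw -27.25 tilt z [-4.e-04 -2.e-04 -1.e+00] q6 0.86
shift cm [-0.02  0.22 -0.08]
az -1.35
[-0.11375486  0.04289421  0.0318924 ] [ 0.61750857 -0.31125397 -1.78175548]
```

The push fell to zero (only the handle's weight remains), so the tongue is in the slot. Centre it and lower.

```bash
python3 -m inch '[{"tx":-0.005,"ty":0,"tz":0,"ax":0,"ay":0,"az":-1.3,"jaw":0},{"tx":0,"ty":0,"tz":0.15,"ax":0,"ay":0,"az":0,"jaw":0},{"tx":0,"ty":0,"tz":0.15,"ax":0,"ay":0,"az":0,"jaw":0},{"tx":0,"ty":0,"tz":0.15,"ax":0,"ay":0,"az":0,"jaw":0},{"tx":0,"ty":0,"tz":0,"ax":0,"ay":0,"az":0,"jaw":0}]' | grep -E 'pos|force'
python3 -m inch '[{"tx":0,"ty":0,"tz":0.15,"ax":0,"ay":0,"az":0,"jaw":0},{"tx":0,"ty":0,"tz":0.1,"ax":0,"ay":0,"az":0,"jaw":0},{"tx":0,"ty":0,"tz":0,"ax":0,"ay":0,"az":0,"jaw":0}]' | grep -E 'pos|force'
python3 -m inch '[{"tx":0,"ty":0,"tz":0.07,"ax":0,"ay":0,"az":0,"jaw":0},{"tx":0,"ty":0,"tz":0,"ax":0,"ay":0,"az":0,"jaw":0}]' | grep -E 'pos|force'
```

```text
ee_pos: [558.3, 241.3, 87.2]
ft_force: [0.5, -0.4, -1.3]
ee_pos: [558.3, 241.3, 84.8]
ft_force: [0.2, -0.4, -1.9]
ee_pos: [558.4, 241.4, 84.1]
ft_force: [0.5, -0.3, -1.6]
```

```bash
python3 -m inch '[{"tx":0,"ty":0,"tz":0.03,"ax":0,"ay":0,"az":0,"jaw":0},{"tx":0,"ty":0,"tz":0,"ax":0,"ay":0,"az":0,"jaw":0}]' | grep -E 'pos|force'
python3 -m inch '[{"tx":0,"ty":0,"tz":0.03,"ax":0,"ay":0,"az":0,"jaw":0},{"tx":0,"ty":0,"tz":0,"ax":0,"ay":0,"az":0,"jaw":0}]' | grep -E 'pos|force'
```

```text
ee_pos: [558.4, 241.4, 83.9]
ft_force: [1.0, -0.9, -1.1]
ee_pos: [558.5, 241.4, 83.7]
ft_force: [-1.4, 0.3, -0.4]
```

Collar just touching (z 83.7, predicted 83.6–83.7). Release, rise clear, and look.

```bash
python3 -m inch '[{"tx":0,"ty":0,"tz":0,"ax":0,"ay":0,"az":0,"jaw":0.35},{"tx":0,"ty":0,"tz":0,"ax":0,"ay":0,"az":0,"jaw":0.4},{"tx":0,"ty":0,"tz":0,"ax":0,"ay":0,"az":0,"jaw":0.7},{"tx":0,"ty":0,"tz":0,"ax":0,"ay":0,"az":0,"jaw":0.7},{"tx":0,"ty":0,"tz":0,"ax":0,"ay":0,"az":0,"jaw":0.7},{"tx":0,"ty":0,"tz":-0.5,"ax":0,"ay":0,"az":0,"jaw":0.7},{"tx":0,"ty":0,"tz":-1.5,"ax":0,"ay":0,"az":0,"jaw":0.7},{"tx":0,"ty":0,"tz":-3,"ax":0,"ay":0,"az":0,"jaw":0.7},{"tx":0,"ty":0,"tz":-3,"ax":0,"ay":0,"az":0,"jaw":0.7},{"tx":0,"ty":0,"tz":-3,"ax":0,"ay":0,"az":0,"jaw":0.7},{"tx":0,"ty":0,"tz":-2,"ax":0,"ay":0,"az":0,"jaw":0.7},{"tx":0,"ty":0,"tz":0,"ax":0,"ay":0,"az":0,"jaw":0.7}]' && python3 -m inch '[{"tx":0,"ty":4,"tz":0,"ax":0,"ay":0,"az":0,"jaw":0.7},{"tx":0,"ty":4,"tz":0,"ax":0,"ay":0,"az":0,"jaw":0.7},{"tx":0,"ty":0,"tz":0,"ax":0,"ay":0,"az":0,"jaw":0.7},{"tx":0,"ty":0,"tz":0,"ax":0,"ay":0,"az":0,"jaw":0.7}]' 
python3 - <<'E'
from h import *
cal=viewer.get_calibration('wrist'); p,d=viewer.get_image('wrist')
q=pts('wrist',d,np.ones(d.shape,bool),cal); q=q[np.hypot(*(q[:,:2]-[557,239.5]).T)<45]
for lo,hi,n in [(124,150,'head+'),(116,124,'blk top'),(65,72,'collar top')]:
    k=q[(q[:,2]>lo)&(q[:,2]<hi)]
    if len(k): print(n,len(k),np.round(np.median(k,0),1),np.round(np.percentile(k[:,2],95),1),cv2.minAreaRect(k[:,:2].astype(np.float32)))
print('z max',np.percentile(q[:,2],99.5))
s,ds=viewer.get_image('side'); cs=viewer.get_calibration('side')
for t in ['cup','comb','cologne','deodorant','handle_mid']:
    m=masks_of('side',t)
    if m:
        k=pts('side',ds,m[0]['pixels'],cs); print(t,round(m[0]['score'],2),np.round(m[0]['location']),np.round(np.percentile(k,[2,50,98],axis=0)).tolist())
A=np.hstack([cv2.resize(s[120:240,140:236],(400,500),interpolation=cv2.INTER_CUBIC),cv2.resize(p,(400,300))[:300].copy() if 0 else cv2.resize(p[0:300,160:400],(400,500))]); save('fin.png',A)
E
```

```text
t: 19.88
ee_pos: [559.6, 241.9, 216.3]
orientation: [-3.058, 0.706, -0.006]
ft_force: [0.0, 0.2, -0.1]
width: 61.3
t: 20.38
ee_pos: [523.7, 169.7, 213.4]
orientation: [-3.061, 0.707, -0.0]
ft_force: [0.1, -0.4, -0.5]
width: 61.7
head+ 1409 [556.4 240.1 129.4] 135.8 ((556.115966796875, 239.7650909423828), (34.11285400390625, 25.20819664001465), 64.04316711425781)
blk top 118 [559.1 242.3 123.2] 123.9 ((556.6686401367188, 239.94113159179688), (35.140777587890625, 26.34162712097168), 64.18391418457031)
collar top 264 [565.7 239.9  67.6] 68.8 ((558.1756591796875, 243.49464416503906), (35.72970962524414, 43.36541748046875), 65.57780456542969)
z max 136.01143508988764
comb 0.66 [236. 255.] [[428.0, -38.0, -2.0], [512.0, -5.0, 4.0], [600.0, 16.0, 6.0]]
cologne 0.6 [281. 168.] [[723.0, 143.0, 3.0], [740.0, 156.0, 61.0], [761.0, 199.0, 104.0]]
deodorant 0.76 [367. 225.] [[770.0, -145.0, 0.0], [779.0, -136.0, 61.0], [802.0, -113.0, 99.0]]
handle_mid 0.74 [204. 164.] [[539.0, 215.0, 63.0], [553.0, 223.0, 96.0], [572.0, 242.0, 133.0]]
```

View pics/fin.png

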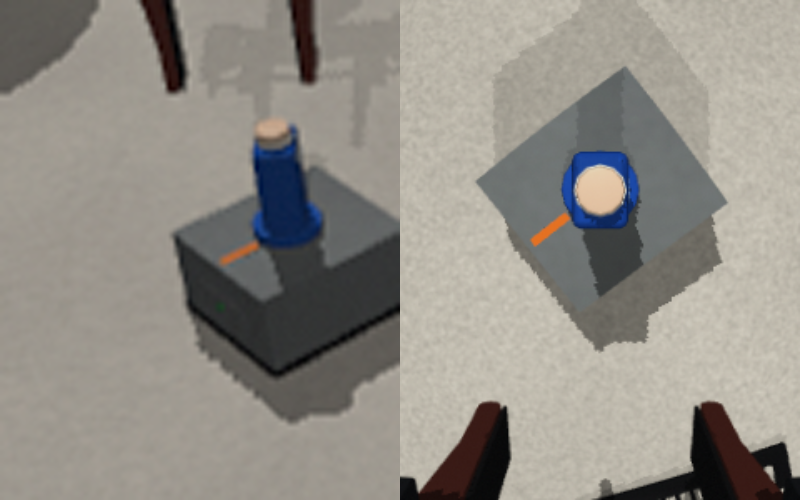

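The handle stands upright, collar flush on the dock (272,225 left; 600,190 right), head top about 136 mm against 135 expected. The network missed the cup in this view, so I check it in the top view, then hand in.

```bash
python3 - <<'E'
from h import *
cal=viewer.get_calibration('top'); p,d=viewer.get_image('top'); q=pts('top',d,np.ones(d.shape,bool),cal)
q=q[np.hypot(*(q[:,:2]-[499,-229]).T)<60]; k=q[(q[:,2]>60)&(q[:,2]<70)]
print(len(k),cv2.minEnclosingCircle(k[:,:2].astype(np.float32)),get_obs()['t'])
if len(k)>150: print(ctrl.close_job())
E
```

```text
476 ((498.960693359375, -229.38272094726562), 29.92473030090332) 20.775
the job is handed in; nothing more can be done
None
```

The blue handle now stands upright in the grey dock with its collar flush, and I've let go and handed the job in at 20.8 s.

- **Seating:** I lifted the handle out of the cup and lowered its neck into the well with almost no sideways force. It rested on the sprung coupling at about 3.5 N. I turned it gently, about 15–20° counter-clockwise. The push then fell to nothing, so I lowered it until the collar just touched and released it.
- **Handle check:** The top of the head measured about 136 mm against 135 mm expected, and the collar top 67.6 mm against 68 mm. The handle's direction was 64.0–64.2°, matching the slot at 64.1°.
- **Other objects:** The comb, cologne bottle and deodorant are where they started, to within about 3 mm, which is within camera noise. The cup is standing in its original place.
- **Misses and disagreements:**
  - My first arm command was refused because the rows lacked some fields, and nothing moved.
  - The network called the dock the handle in the first top picture, and I rejected that.
  - It also missed the cup in the last side picture, so I confirmed the cup from the top camera's depth readings.
  - The handle sat about 2.7 mm off-centre in the grip, where the earlier estimate was about 1 mm; I corrected for this before lowering it.

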